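Test-fire the rat trap before it goes out in the record store

TASK

Test-fire the rat trap on the desk: press its setting lever down until the trigger catches and the jaw stays open by itself, let go, then trip it by pressing the front lip of the treadle so that the jaw snaps shut. Press only as hard as it needs, because the plastic cracks if it is forced, keep the robot clear of the jaw bow, and leave the jar, stapler and stamp where they stand.

Things in the scene. Friction and masses are not known exactly. Their poses are not given: they have to be found in the camera images.
- trap: Rat snap trap, grey base and black moving parts, screwed down on a plywood board 250 x 130 x 10 mm; does not move. Origin on the desk under the board, on the trap's middle line. x points out of its mouth (treadle end), y to its left, z up. Base with its two side walls 84 mm wide, wall tops 48 mm above the desk; rear cheeks 62 mm.
- jaw_hinge (a point): Middle of the jaw's steel hinge pin, 54 mm above the desk, at x = -20 mm in the trap's frame; the pin lies along the trap's y axis. Fixed.
- jaw (a joint): Opening of the jaw, rad: 0 shut; grows as the lever goes down and the bow rises. The sear catches somewhere from 0.80 to 1.24, different each time and not seen from outside. A backstop, yielding 1 mm of lever travel per 8 N or so, is met 0.06 rad (3 mm of lever travel) past the catch. Let go, a caught jaw falls back to its catch angle and stays; an uncaught one snaps shut.
- setting_lever: Setting lever: black plate behind the hinge, part of the jaw, 44 mm wide, 5 mm thick, 70 mm long from the hinge, a 3.5 mm ridge across its last 4 mm. Origin on the hinge axis; -x runs along the plate to its free end, z out of its top face. Jaw shut, it rises rearward at 0.74 rad; jaw at q, at 0.74 - q. Spring: 6 N at the pad to start, 12 N at the catch, plus rubbing. Cracks above 26 N.
- lever_pad (a point): Where to press the setting lever: on its top face, 50 mm from the hinge, in the middle of its width. Moves with it, on an arc about the hinge.
- bow: The jaw's bow: black U frame 82 mm wide, arms 10 mm high, toothed front bar 72 mm from the hinge. Origin on the hinge axis, x along the arms to the front bar, y along the pin. Shut, it lies level. Snapping shut it sweeps all within 80 mm of the hinge, above and in front; the robot must not touch it or be hit.
- treadle: Treadle (trigger pedal): black plate running forward under the bow from a pivot 24 mm above the desk at x = 26 mm in the trap's frame. Origin on the pivot axis, x forward, y left, z up. Front part 60 mm wide, 38 to 88 mm ahead of the pivot. With the jaw set, it trips once its lip is pushed down 6 to 10 mm; stiff at first (5 to 9 N), it may give in two steps. Full travel 13 mm. Cracks above 18 N.
- treadle_lip (a point): Where to press to trip the trap: middle of the top face of the treadle's lip, 68 mm ahead of its pivot, 114 mm ahead of the jaw hinge (34 mm beyond the bow's reach), about 34 mm above the desk.
- bait_jar: Closed amber glass bait jar with a white lid, 60 mm across, 75 mm high, upright. Origin: centre of its underside. A bystander.
- stapler: Steel desk stapler, 140 x 34 mm, about 46 mm high. Origin: centre of its underside, x along it. A bystander.
- date_stamp: Wooden hand stamp, foot 44 mm across, 78 mm high, upright. Origin: centre of its underside. A bystander.

How it is judged (in metres and radians):
On the way, in this order (a step that is already met when the one before it is completed fails the run):
1. the jaw is set: it stays open, caught by the sear, with nothing touching the lever or the bow (value of joint jaw above 0.75 rad and contact force between each of setting_lever, bow and the fingers below 0.2 N and contact force between each of setting_lever, bow and the arm below 0.2 N), for 0.4 s.
2. the robot presses the treadle while the jaw is still open (contact force between treadle and the fingers above 0.5 N and value of joint jaw above 0.5 rad).
3. the jaw has snapped shut (value of joint jaw below 0.08 rad), for 0.2 s.
At the end, for the whole second after the job is handed in: The jaw is shut (within 0.08 rad), after it was set by the lever, stood open untouched for 0.4 s and was tripped by the robot pressing the treadle; the jar, the stapler and the stamp are within 20 mm of where they stood (value of joint jaw below 0.08 rad and distance of each of bait_jar, stapler, date_stamp from where it was at the start of the episode below 0.02 m).
It fails at once if the setting lever was forced: more than 26 N on it (contact force between setting_lever and the fingers above 26 N or contact force between setting_lever and the arm above 26 N).
It fails at once if the treadle was forced: more than 18 N on it (contact force between treadle and the fingers above 18 N or contact force between treadle and the arm above 18 N).
It fails at once if the robot touched the jaw bow or was struck by it (contact force between bow and the fingers above 1 N or contact force between bow and the arm above 1 N).
It fails at once if a bystander was pushed or knocked over (distance of any of bait_jar, stapler, date_stamp from where it was at the start of the episode above 0.02 m or angle between any of bait_jar, stapler, date_stamp's own z axis and vertical above 0.3 rad).
It also fails if it takes over 67 s, if anything falls off the work surface, if the arm or the gripper's body presses on something with over 40 N, if the wrist force passes 120 N, or if a joint passes its speed limit or range.

ROBOT

A 6-joint arm with a two-finger parallel gripper is mounted at the origin on the work surface. World frame = base frame: x ahead of the robot, y to its left, z up, the work surface at z = 0. Lengths are in mm, angles in rad, forces in N, time in s.
With the tool pointing down it reaches from about 400 to 925 mm from the base axis. Payload 12.5 kg.
Tool frame: the origin (TCP) lies at the very end of the fingers, on their centre line; the grasp point (between the pads) lies 19 mm behind it; z points along the fingers, y is the direction in which the jaws open and shut (so a half turn about z gives the same grasp; the last joint's range is limited). The gripper opens to 95 mm and grips with 3 to 60 N. Pads are 20 mm wide; open, the fingers measure 119 mm over their backs; the gripper's body (75 mm by 180 mm) begins 59 mm behind the grasp point.
Start: joints at [-1.331, 0.491, 1.559, -0, 1.092, -0.106], TCP at [211.867, -588.013, 214.661] pointing down, gripper open.
Joint ranges: [-3.1, 3.1], [-0.84, 2.19], [0.05, 2.79], [-1.13, 4.28], [0.06, 2.93], [-2.69, 2.69]. Speed limits (rad/s): [2.22, 2.22, 2.79, 3.14, 3.14, 3.14].

INTERFACE

Orientations are given as [roll, pitch, yaw] about the fixed x, y, z axes, in that order (R = Rz(yaw) Ry(pitch) Rx(roll)).
In Python, from cell import env gives the robot as it stands. The module is installed in compiled form; this text tells all that it offers.
- The arm moves only by the tool arm_command, never from a script. Its argument "deltas" is a list that holds one entry, the list of rows, each a list of 5 numbers: the closure, from 0 (fully open) to 1 (shut), then the shift along the world's x, y, z as a fraction of full scale, then the turn about the world's z as a fraction of full scale. In form: [[[grip, dx, dy, dz, twist], ...]]. A call has 1 to 12 rows; each row shifts and turns the pose as measured when the row begins; what a row does not reach is not made up. Full scale, the value 1, is 100 mm for a shift and pi/4 rad for a turn. A row lasts 1/12 s, in which the tool goes at most 41.7 mm and 7.16 degrees, less where a joint would pass 70% of its speed; a pose out of reach is approached as far as the arm can. A call with a number of a shift or a turn outside -1 to 1 is refused whole. A call with a gripper value outside its range is refused whole. The fingers move at their own pace and stop on an object; the grip force is fixed at half the most. Time passes only in rows, so rows that do not move let the fingers close. It gives the time, the measured TCP pose, the force and the opening at its end, in the units of the state.
- env.state(): the state, without advancing time (a new reading comes with each control period).
- env.read_camera(name): name is "scene" or "top" or "wrist"; returns a dict with "frame" (480x640x3 uint8, red, green, blue), "fx", "fy", "cx", "cy" (pixels), "R" (3x3) and "t" (3): a world point X has camera coordinates R X + t; the wrist camera has in their place "tool_from_camera" (4x4, takes a point from camera to tool coordinates, whose origin is the TCP and whose axes are the flange's). Camera axes: x right, y down, z forward; pixel columns grow to the right and rows downward; lengths in mm; the calibration is good to about 2 mm. A picture is of the moment at which its call begins: read the wrist's pose just before it. There is no depth.
- env.job_done(): hands the job in, once; it reports no verdict.
The state is a dict: "t": time; "joints": joint angles; "qvel": joint speeds; "tau": joint torques, N m; "eef_pos": TCP position; "tcp_rot": TCP orientation; "ft_force": force on the tool from outside, world axes, zero at the start; "moment": the same for the moment, N m; "opening": opening from 0.0 (shut) to 1.0 (fully open).
Only numpy, scipy, OpenCV 4.12 (cv2) and the standard library are available. Lean on these libraries where they do the work, as an engineer would, in place of code of your own. Each camera call takes 0.05 s, during which the arm holds its last target.

## Working session

There is one attempt and no reset: what is moved stays moved. The work goes in short steps, Python scripts to look and compute and a tool call to move; the robot and the scene stay as the last step left them, time stands still between calls to the robot, and variables do not carry over. Pictures are saved under pics/ and viewed, and the job is handed in when it is done.

Besides the shell and the picture viewer there is one more tool, called as name([rows], argument=value, ...), one row to a line, values as JSON. arm_command: Moves the arm, as the interface text tells. Its arguments: {"type":"object","properties":{"deltas":{"type":"array","items":{"type":"array","items":{"type":"array","items":{"type":"number","minimum":-1,"maximum":1}}}}},"required":["deltas"]}

```bash
mkdir -p pics
python3 - <<'E'
from cell import env
import cv2,json
s=env.state();print(s)
for n in("scene","top"):
    c=env.read_camera(n);cv2.imwrite(f"pics/{n}0.png",c["frame"][:,:,::-1])
    print(n,c["fx"],c["fy"],c["cx"],c["cy"],c["R"],c["t"])
E
```

```text
{'t': 0.0, 'joints': array([-1.33058231e+00,  4.91545904e-01,  1.55945143e+00,  1.36052203e-05,
        1.09169857e+00, -1.05618385e-01]), 'qvel': array([ 0.0004302 ,  0.00046605, -0.00039952, -0.00043743, -0.00152762,
        0.00044683]), 'tau': array([-2.86168543e-04, -6.12654090e+01, -2.58186883e+01,  6.92525133e-02,
        4.81729140e-02, -1.24153994e-04]), 'eef_pos': array([ 211.81761471, -587.75224074,  214.06955275]), 'tcp_rot': array([-3.14049683e+00, -1.28305908e-04,  3.45826051e-01]), 'ft_force': array([ 0.33147483, -0.42808093,  0.24384339]), 'moment': array([ 0.00879916, -0.02290809,  0.01636604]), 'opening': 1.000956978865334}
scene 578.9046513226573 578.9046513226573 318.6531195190689 232.1284501490857 [[ 0.36100328  0.93254055 -0.00669024]
 [ 0.78306684 -0.30701966 -0.54087452]
 [-0.50644146  0.19001857 -0.84107668]] [-188.26525712 -404.88353426 1346.47500126]
top 611.5857804978743 611.5857804978743 305.86209419801156 242.39291373259795 [[-2.41737936e-04 -9.99911003e-01  1.33389627e-02]
 [-9.96793227e-01 -8.26442835e-04 -8.00161188e-02]
 [ 8.00200215e-02 -1.33155306e-02 -9.96704316e-01]] [ -14.09429049  555.47246392 1291.15992348]
```

View pics/scene0.png

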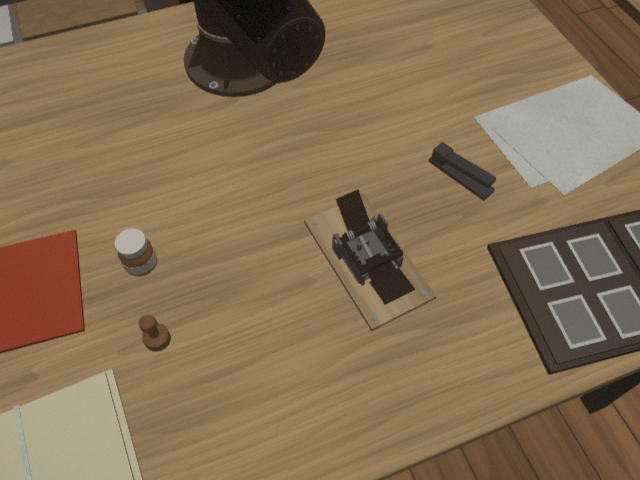

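View pics/top0.png

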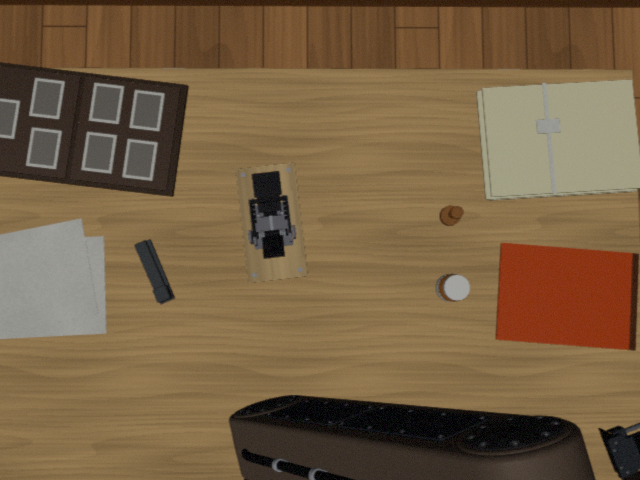

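The scene view shows the trap at about (370,255), with its lever towards the base. The jar is at (137,250), the stamp at (155,335) and the stapler at (462,172). In the top view the trap is at about (270,222) with the treadle at the far end. I'll zoom in next.

Run:
```python
import cv2
a=cv2.imread("pics/top0.png")[150:295,225:325];cv2.imwrite("pics/topz.png",cv2.resize(a,None,fx=4,fy=4,interpolation=2))
a=cv2.imread("pics/scene0.png")[180:335,295:445];cv2.imwrite("pics/scz.png",cv2.resize(a,None,fx=3.8,fy=3.8,interpolation=2))
```

```text
(no output)
```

View pics/topz.png

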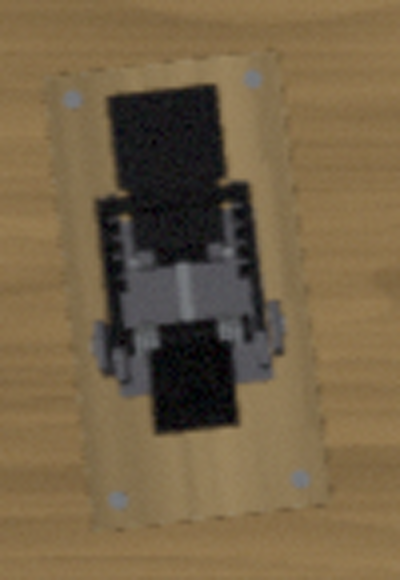

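View pics/scz.png

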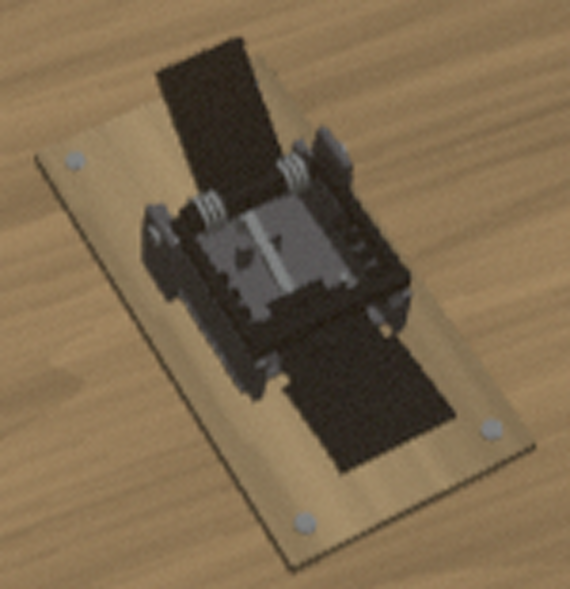

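```bash
cat > h.py <<'E'
from cell import env
import numpy as np,cv2
def cam(n):
    c=env.read_camera(n);return c
def ray(c,u,v):
    R=np.array(c["R"]);t=np.array(c["t"]);d=R.T@np.array([(u-c["cx"])/c["fx"],(v-c["cy"])/c["fy"],1]);return -R.T@t,d
def atz(c,u,v,z):
    o,d=ray(c,u,v);return o+d*(z-o[2])/d[2]
def proj(c,X):
    p=np.array(c["R"])@X+np.array(c["t"]);return np.array([c["fx"]*p[0]/p[2]+c["cx"],c["fy"]*p[1]/p[2]+c["cy"]])
E
python3 - <<'E'
from h import *
from scipy.optimize import least_squares
T=cam("top");S=cam("scene")
f=lambda p:(p[0]/4+225-.375,p[1]/4+150-.375)
g=lambda p:(p[0]/3.8+295-.37,p[1]/3.8+180-.37)
for nm,p in dict(FL=(48,75),FR=(280,50),BR=(327,502),BL=(98,528)).items(): print("top board",nm,atz(T,*f(p),10))
for nm,p in dict(BL=(38,157),FL=(292,570),FR=(535,447)).items(): print("scene board",nm,atz(S,*g(p),10))
th=.74;le=(-20-70*np.cos(th),54+70*np.sin(th))
# trap-frame points; board centre offset bx unknown
obs=[]
for p,x,y in [((48,75),1,1),((280,50),1,-1),((327,502),-1,-1),((98,528),-1,1)]: obs.append((T,f(p),("b",x*125,y*65,10)))
for p,x,y in [((38,157),-1,1),((292,570),1,1),((535,447),1,-1)]: obs.append((S,g(p),("b",x*125,y*65,10)))
for p,y in [((108,98),30),((216,86),-30)]: obs.append((T,f(p),("t",114,y,34)))
for p,y in [((341,473),30),((457,415),-30)]: obs.append((S,g(p),("t",114,y,34)))
for p,y in [((155,433),22),((239,425),-22)]: obs.append((T,f(p),("t",le[0],y,le[1])))
for p,y in [((157,73),22),((242,38),-22)]: obs.append((S,g(p),("t",le[0],y,le[1])))
def W(q,o):
    k,x,y,z=o
    if k=="b": x=x+q[3]
    c,s=np.cos(q[2]),np.sin(q[2]);return np.array([q[0]+c*x-s*y,q[1]+s*x+c*y,z])
r=lambda q:np.concatenate([proj(c,W(q,o))-p for c,p,o in obs])
s=least_squares(r,[600,50,0.1,0],loss="soft_l1");print(s.x);print(r(s.x).reshape(-1,2).round(1))
E
```

```text
top board FL [718.66014206 137.22379922  10.        ]
top board FR [732.84277374  10.47803931  10.        ]
top board BR [485.58211778 -15.18686358  10.        ]
top board BL [471.58073412 108.15874853  10.        ]
scene board BL [490.78211474 -16.25538165  10.        ]
scene board FL [736.49648244  11.48074464  10.        ]
scene board FR [721.80208658 138.57701413  10.        ]
[5.91313733e+02 5.90214436e+01 1.16604077e-01 1.09833543e+01]
[[ -1.   -0.1]
 [  0.1  -0.5]
 [  1.7  -0. ]
 [ -1.    0.5]
 [ 57.6 -27.9]
 [ 63.6 -34. ]
 [-65.2  31.3]
 [  0.2   0.1]
 [  1.    0. ]
 [ 28.5 -16.4]
 [-32.4  14. ]
 [  0.1   0.1]
 [  0.8  -0.4]
 [ 20.2 -10.5]
 [-24.3   8.3]]
```

Run:
```python
from h import *
from scipy.optimize import least_squares
T=cam("top");S=cam("scene")
f=lambda p:(p[0]/4+225-.375,p[1]/4+150-.375)
g=lambda p:(p[0]/3.8+295-.37,p[1]/3.8+180-.37)
th=.74;le=(-20-70*np.cos(th),54+70*np.sin(th))
obs=[]
for p,x,y in [((48,75),1,1),((280,50),1,-1),((327,502),-1,-1),((98,528),-1,1)]: obs.append((T,f(p),("b",x*125,y*65,10)))
for p,x,y in [((38,157),-1,-1),((292,570),1,-1),((535,447),1,1)]: obs.append((S,g(p),("b",x*125,y*65,10)))
for p,y in [((108,98),30),((216,86),-30)]: obs.append((T,f(p),("t",114,y,34)))
for p,y in [((341,473),-30),((457,415),30)]: obs.append((S,g(p),("t",114,y,34)))
for p,y in [((155,433),22),((239,425),-22)]: obs.append((T,f(p),("t",le[0],y,le[1])))
for p,y in [((157,73),-22),((242,38),22)]: obs.append((S,g(p),("t",le[0],y,le[1])))
def W(q,o):
    k,x,y,z=o
    if k=="b": x=x+q[3]
    c,s=np.cos(q[2]),np.sin(q[2]);return np.array([q[0]+c*x-s*y,q[1]+s*x+c*y,z])
r=lambda q:np.concatenate([proj(c,W(q,o))-p for c,p,o in obs])
s=least_squares(r,[600,50,0.1,0],loss="soft_l1");q=s.x;print(q);print(r(q).reshape(-1,2).round(1))
for sel,n in ((T,"top"),(S,"scene")):
    o2=[o for o in obs if o[0] is sel];s2=least_squares(lambda q:np.concatenate([proj(c,W(q,o))-p for c,p,o in o2]),q);print(n,s2.x)
for n,(x,y,z) in dict(pad0=(-20-50*np.cos(th)+2.5*np.sin(th)*0,0,54+50*np.sin(th)),hinge=(-20,0,54),lip=(94,0,34)).items(): print(n,W(q,("t",x,y,z)))
```

```text
[5.93388930e+02 6.05599304e+01 1.12636753e-01 1.03684068e+01]
[[-1.4 -0.9]
 [-0.3 -1.1]
 [ 0.8 -0.6]
 [-1.9 -0.3]
 [-1.1 -1.5]
 [-0.5 -0.6]
 [ 0.6 -0.9]
 [-0.3 -0.9]
 [ 0.5 -0.9]
 [-0.8 -0.5]
 [-0.9 -0.2]
 [-0.9 -0.9]
 [-0.1 -1.4]
 [-0.5 -0.4]
 [-0.8 -0.7]]
top [5.91307943e+02 5.95648604e+01 1.13356920e-01 1.08848830e+01]
scene [5.94760525e+02 6.09322166e+01 1.11767088e-01 1.07332508e+01]
pad0 [536.82621535  54.16180924  87.71439558]
hinge [573.51566634  58.31195577  54.        ]
lip [686.79326941  71.12541137  34.        ]
```

The fit is consistent to about 2 mm: trap origin (593, 60), yaw 0.113. I'll travel at height with the gripper closing.

arm_command([
  [[1,0.15,0.3,0,-0.03],[1,0.15,0.3,0,-0.03],[1,0.15,0.3,0,-0.03],[1,0.15,0.3,0,-0.03],[1,0.15,0.3,0,-0.03],[1,0.15,0.3,0,-0.03],[1,0.15,0.3,0,-0.03],[1,0.15,0.3,0,-0.03],[1,0.15,0.3,0,-0.03],[1,0.15,0.3,0,-0.03]],
])

```text
t: 1.13
eef_pos: [362.4, -279.4, 213.0]
tcp_rot: [3.141, -0.0, 0.091]
ft_force: [0.5, -0.6, 0.3]
opening: 0.36
```

arm_command([
  [[1,0.16,0.3,0,0.004],[1,0.16,0.3,0,0.004],[1,0.16,0.3,0,0.004],[1,0.16,0.3,0,0.004],[1,0.16,0.3,0,0],[1,0.16,0.3,0,0],[1,0.16,0.3,0,0],[1,0.16,0.3,0,0],[1,0.16,0.3,0,0],[1,0.16,0.3,0,0],[1,0.1,0.2,0,0],[1,0,0,0,0]],
])

```text
t: 2.13
eef_pos: [539.6, 63.6, 214.8]
tcp_rot: [3.139, -0.005, 0.106]
ft_force: [0.2, 0.1, 0.4]
opening: 0.005
```

arm_command([
  [[1,0,0,0,0],[1,0,0,0,0]],
])

```text
t: 2.3
eef_pos: [539.4, 64.6, 214.4]
tcp_rot: [3.139, -0.004, 0.108]
ft_force: [-0.5, -0.6, 0.0]
opening: 0.004
```

arm_command([
  [[1,0.02,-0.06,-0.2,0],[1,0.01,-0.04,-0.25,0],[1,0,0,-0.25,0],[1,0,0,-0.18,0],[1,0,0,0,0.005],[1,0,0,0,0]],
])

```text
t: 2.8
eef_pos: [540.8, 47.9, 125.7]
tcp_rot: [3.138, -0.007, 0.106]
ft_force: [-0.7, 0.6, -0.0]
opening: 0.005
```

Run:
```python
from h import *
s=env.state();print(s["eef_pos"],s["tcp_rot"],s["ft_force"])
S=cam("scene");T=cam("top")
a=S["frame"][120:335,260:460,::-1];b=T["frame"][130:300,200:340,::-1]
a=cv2.resize(a,(400,430),interpolation=2);b=cv2.resize(b,(354,430),interpolation=2)
cv2.imwrite("pics/a1.png",np.hstack([a,b]))
```

```text
[540.83234592  47.94765643 125.66440315] [ 3.13812755 -0.00749731  0.10626527] [-0.66635694  0.57692301 -0.01580173]
```

View pics/a1.png

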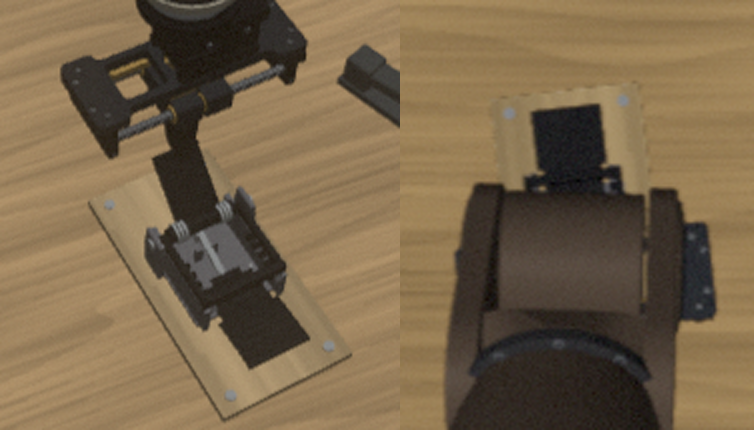

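The closed fingers hang over the lever, seen at (180,150) in the left crop. The gripper's long side lies across the trap, clear of the bow. I'll correct y and descend to touch.

arm_command([
  [[1,0.01,0.05,-0.1,0.005],[1,0.005,0.02,-0.08,0],[1,0,0,-0.03,0],[1,0,0,0,0]],
])

```text
t: 3.23
eef_pos: [544.3, 55.6, 106.9]
tcp_rot: [3.137, -0.015, 0.11]
ft_force: [-0.5, -0.3, 0.3]
opening: 0.009
```

arm_command([
  [[1,0,0,-0.02,0],[1,0,0,-0.02,0]],
])

```text
t: 3.4
eef_pos: [544.5, 56.0, 102.9]
tcp_rot: [3.137, -0.015, 0.111]
ft_force: [-0.1, 0.4, -0.1]
opening: 0.005
```

arm_command([
  [[1,0,0,-0.02,0],[1,0,0,-0.02,0]],
])

```text
t: 3.57
eef_pos: [544.6, 56.1, 98.8]
tcp_rot: [3.137, -0.016, 0.111]
ft_force: [0.7, -1.0, 0.7]
opening: 0.004
```

arm_command([
  [[1,0,0,-0.015,0],[1,0,0,-0.015,0]],
])

```text
t: 3.73
eef_pos: [544.6, 56.0, 95.4]
tcp_rot: [3.137, -0.016, 0.111]
ft_force: [0.0, -0.4, 0.3]
opening: 0.007
```

arm_command([
  [[1,0,0,-0.015,0],[1,0,0,-0.015,0]],
])

```text
t: 3.9
eef_pos: [544.9, 56.0, 92.4]
tcp_rot: [3.137, -0.017, 0.111]
ft_force: [1.0, -0.3, 7.1]
opening: 0.003
```

arm_command([
  [[1,0,0,-0.015,0],[1,0,0,-0.015,0]],
])

```text
t: 4.07
eef_pos: [546.4, 55.9, 90.5]
tcp_rot: [3.136, -0.021, 0.111]
ft_force: [0.5, 0.4, 8.1]
opening: 0.004
```

arm_command([
  [[1,-0.03,0,-0.02,0],[1,-0.03,0,-0.02,0],[1,-0.03,0,-0.025,0]],
])

```text
t: 4.32
eef_pos: [542.5, 55.5, 86.3]
tcp_rot: [3.135, -0.034, 0.111]
ft_force: [4.3, 0.1, 5.1]
opening: 0.004
```

arm_command([
  [[1,-0.03,0,-0.03,0],[1,-0.02,0,-0.03,0],[1,-0.02,-0.005,-0.03,0]],
])

```text
t: 4.57
eef_pos: [538.5, 54.8, 79.8]
tcp_rot: [3.133, -0.043, 0.111]
ft_force: [-0.3, 3.6, 11.7]
opening: 0.005
```

arm_command([
  [[1,-0.03,-0.005,-0.05,0],[1,-0.03,0,-0.05,0],[1,-0.03,0,-0.05,0]],
])

```text
t: 4.82
eef_pos: [533.3, 54.4, 68.0]
tcp_rot: [3.132, -0.055, 0.111]
ft_force: [4.4, -0.1, 13.9]
opening: 0.009
```

arm_command([
  [[1,-0.03,0,-0.05,0],[1,-0.03,0,-0.05,0]],
])

```text
t: 4.98
eef_pos: [531.6, 54.1, 60.4]
tcp_rot: [3.13, -0.067, 0.111]
ft_force: [7.8, 1.3, 10.1]
opening: 0.003
```

arm_command([
  [[1,-0.03,0,-0.04,0],[1,-0.03,0,-0.04,0]],
])

```text
t: 5.15
eef_pos: [531.3, 54.1, 54.9]
tcp_rot: [3.129, -0.082, 0.11]
ft_force: [8.2, 1.5, 11.9]
opening: 0.002
```

arm_command([
  [[1,-0.03,0,-0.03,0],[1,-0.03,0,-0.03,0]],
])

```text
t: 5.32
eef_pos: [531.3, 54.1, 51.9]
tcp_rot: [3.127, -0.097, 0.11]
ft_force: [5.9, 1.3, 16.1]
opening: 0.004
```

arm_command([
  [[1,0,0,-0.02,0]],
])

```text
t: 5.4
eef_pos: [531.7, 54.1, 50.8]
tcp_rot: [3.127, -0.099, 0.11]
ft_force: [-11.0, -1.0, 16.5]
opening: 0.0
```

arm_command([
  [[1,0,0,-0.02,0]],
])

```text
t: 5.48
eef_pos: [531.7, 54.1, 49.8]
tcp_rot: [3.127, -0.1, 0.11]
ft_force: [-6.8, -1.4, 19.1]
opening: 0.006
```

arm_command([
  [[1,-0.015,0,0,0]],
])

```text
t: 5.57
eef_pos: [531.4, 54.1, 50.9]
tcp_rot: [3.126, -0.104, 0.11]
ft_force: [0.5, 1.1, 16.6]
opening: 0.005
```

Run:
```python
from h import *
s=env.state();print(s["eef_pos"],s["tcp_rot"],s["ft_force"])
S=cam("scene")
a=S["frame"][150:320,280:460,::-1]
cv2.imwrite("pics/a2.png",cv2.resize(a,None,fx=3.5,fy=3.5,interpolation=2))
p=lambda x,z,y:proj(S,np.array([593.2+.9937*x-.1125*y,60.4+.1125*x+.9937*y,z]))
for q in (.7,.8,.9,1.,1.1): print(q,[((p(-20+72*np.cos(q),54+72*np.sin(q),y)-[280,150])*3.5).round() for y in(-41,41)])
```

```text
[531.41839879  54.06079392  50.91204651] [ 3.12613874 -0.10400994  0.11004447] [ 0.49840854  1.10463778 16.58131843]
0.7 [array([267., 350.]), array([417., 281.])]
0.8 [array([262., 336.]), array([412., 267.])]
0.9 [array([257., 322.]), array([407., 253.])]
1.0 [array([251., 307.]), array([402., 239.])]
1.1 [array([245., 293.]), array([396., 225.])]
```

View pics/a2.png

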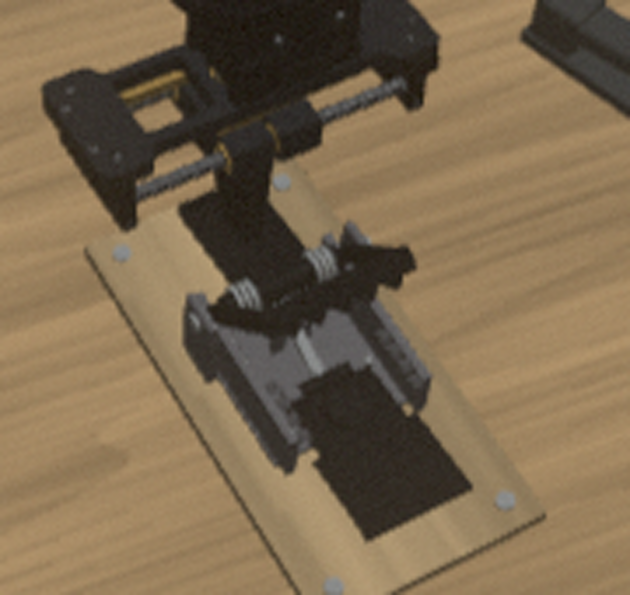

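arm_command([
  [[1,0,0,0.03,0]],
])

```text
t: 5.7
eef_pos: [531.7, 54.1, 54.7]
tcp_rot: [3.126, -0.106, 0.11]
ft_force: [0.5, 0.1, -0.4]
opening: 0.006
```

arm_command([
  [[1,0,0,0.02,0]],
])

```text
t: 5.78
eef_pos: [531.8, 54.1, 57.2]
tcp_rot: [3.126, -0.106, 0.11]
ft_force: [0.7, -0.1, 0.4]
opening: 0.005
```

The force dropped to zero while the lever stayed down, so the sear has caught. I'll back straight off and look.

arm_command([
  [[1,-0.02,0,0.2,0],[1,0,0,0.3,0],[1,0,0,0.3,0],[1,0,0,0.3,0],[1,0,0,0.3,0],[1,0,0,0.3,0],[1,0,0,0.1,0],[1,0,0,0,0]],
])

```text
t: 6.45
eef_pos: [525.5, 54.0, 243.1]
tcp_rot: [3.127, -0.098, 0.11]
ft_force: [-0.5, 0.2, -0.7]
opening: 0.006
```

Run:
```python
from h import *
s=env.state();print(s["eef_pos"],s["tcp_rot"],s["ft_force"])
S=cam("scene")
a=S["frame"][150:320,280:460,::-1]
cv2.imwrite("pics/a3.png",cv2.resize(a,None,fx=3.5,fy=3.5,interpolation=2))
```

```text
[525.50393781  54.04614279 243.14759208] [ 3.12705383 -0.09797342  0.1096181 ] [-0.45540265  0.22040288 -0.69896661]
```

View pics/a3.png

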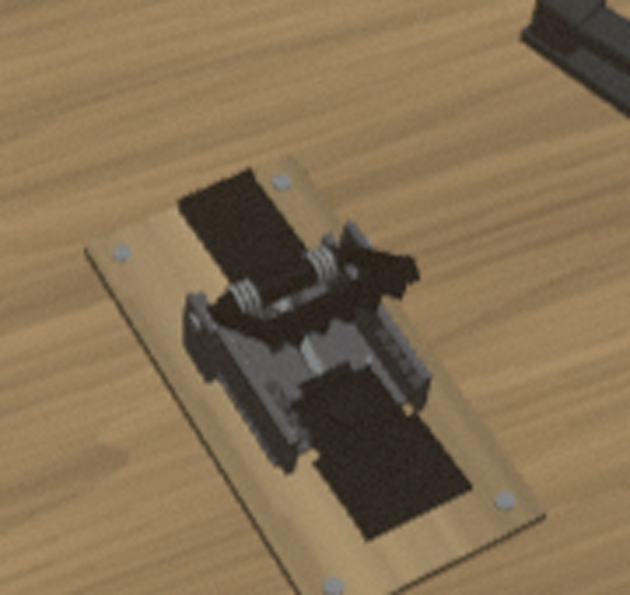

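The bow stands open with its corners at (215,310) and (415,265), and the treadle lip is free at about (420,510). I'll go over the top to the lip.

arm_command([
  [[1,0.25,0.03,0,0],[1,0.3,0.03,0,0],[1,0.3,0.03,0,0],[1,0.3,0.03,0,0],[1,0.3,0.03,0,0],[1,0.15,0.02,0,0],[1,0,0,0,0],[1,0,0,0,0]],
])

```text
t: 7.17
eef_pos: [687.2, 71.7, 227.0]
tcp_rot: [3.129, -0.078, 0.109]
ft_force: [0.0, 0.7, -0.5]
opening: 0.003
```

arm_command([
  [[1,0.06,0,-0.2,0],[1,0.03,0,-0.3,0],[1,0,0,-0.3,0],[1,0,0,-0.3,0],[1,0,0,-0.2,0],[1,0,0,-0.1,0],[1,0,0,0,0],[1,0,0,0,0]],
])

```text
t: 7.83
eef_pos: [686.3, 70.9, 77.6]
tcp_rot: [3.13, -0.07, 0.109]
ft_force: [-1.0, -0.1, 0.6]
opening: 0.003
```

Run:
```python
from h import *
s=env.state();print(s["eef_pos"],s["tcp_rot"],s["ft_force"])
S=cam("scene")
a=S["frame"][150:320,280:460,::-1]
cv2.imwrite("pics/a4.png",cv2.resize(a,None,fx=3.5,fy=3.5,interpolation=2))
```

```text
[686.29044532  70.89902673  77.63233873] [ 3.12981117 -0.06990113  0.10882465] [-1.0232755  -0.05671499  0.64737363]
```

View pics/a4.png

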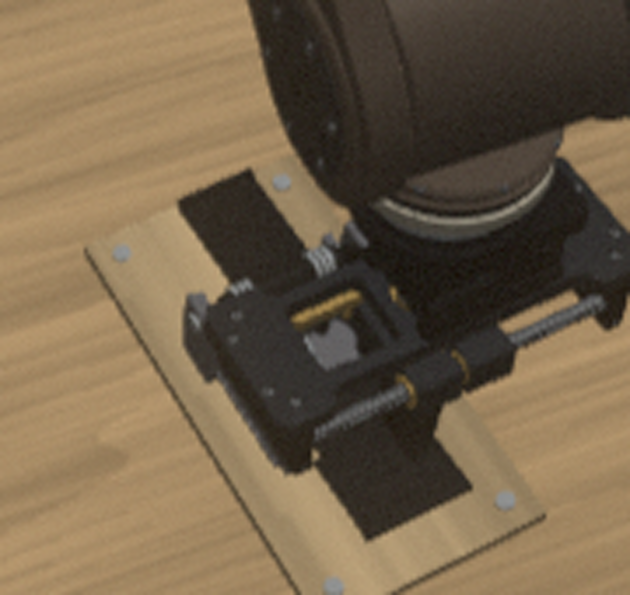

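The fingers are over the lip and the bow is still open behind the gripper. I'll shift forward 7 mm and descend gently.

arm_command([
  [[1,0.05,0.005,-0.1,0],[1,0.03,0,-0.12,0],[1,0,0,-0.08,0],[1,0,0,0,0],[1,0,0,0,0]],
])

```text
t: 8.3
eef_pos: [697.2, 71.5, 49.5]
tcp_rot: [3.129, -0.077, 0.109]
ft_force: [-0.6, 0.7, -0.2]
opening: 0.006
```

arm_command([
  [[1,0.02,0,-0.02,0],[1,0,0,-0.02,0]],
])

```text
t: 8.47
eef_pos: [699.6, 71.5, 45.7]
tcp_rot: [3.129, -0.078, 0.109]
ft_force: [0.3, -0.1, 0.2]
opening: 0.004
```

arm_command([
  [[1,-0.03,0,-0.02,0],[1,-0.02,0,-0.02,0]],
])

```text
t: 8.63
eef_pos: [694.8, 71.5, 41.7]
tcp_rot: [3.129, -0.079, 0.109]
ft_force: [-0.9, -0.4, 0.5]
opening: 0.004
```

arm_command([
  [[1,0,0,-0.02,0],[1,0,0,-0.02,0]],
])

```text
t: 8.8
eef_pos: [694.2, 71.6, 37.5]
tcp_rot: [3.129, -0.079, 0.109]
ft_force: [-0.1, -0.7, -0.2]
opening: 0.006
```

arm_command([
  [[1,0,0,-0.015,0],[1,0,0,-0.015,0]],
])

```text
t: 8.97
eef_pos: [694.3, 71.5, 34.5]
tcp_rot: [3.129, -0.079, 0.109]
ft_force: [-2.5, -0.6, 7.1]
opening: 0.004
```

arm_command([
  [[1,0,0,-0.015,0],[1,0,0,-0.015,0]],
])

```text
t: 9.13
eef_pos: [694.5, 71.6, 31.6]
tcp_rot: [3.129, -0.08, 0.109]
ft_force: [0.6, -1.1, -0.2]
opening: 0.003
```

arm_command([
  [[1,0,0,-0.015,0],[1,0,0,-0.015,0]],
])

```text
t: 9.3
eef_pos: [694.8, 71.6, 28.8]
tcp_rot: [3.129, -0.081, 0.109]
ft_force: [0.2, 0.0, 3.6]
opening: 0.008
```

arm_command([
  [[1,0,0,-0.015,0],[1,0,0,-0.015,0]],
])

```text
t: 9.47
eef_pos: [694.9, 71.6, 25.8]
tcp_rot: [3.129, -0.081, 0.109]
ft_force: [-0.2, -1.3, 1.5]
opening: 0.001
```

Run:
```python
from h import *
s=env.state();print(s["eef_pos"],s["tcp_rot"],s["ft_force"])
S=cam("scene")
a=S["frame"][150:320,280:460,::-1]
cv2.imwrite("pics/a5.png",cv2.resize(a,None,fx=3.5,fy=3.5,interpolation=2))
```

```text
[694.89793276  71.59284614  25.80691108] [ 3.12864233 -0.08115867  0.10918746] [-0.23430625 -1.34236028  1.4577945 ]
```

View pics/a5.png

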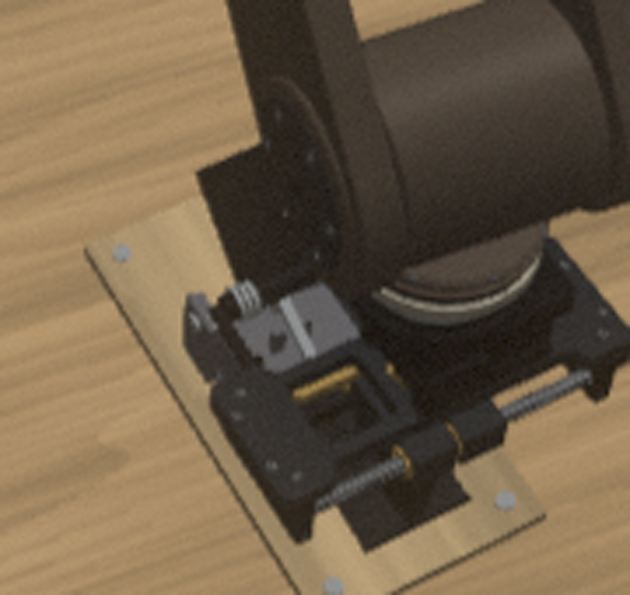

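The lever is back up, with its corner at (198,173) as in the first picture, so the jaw has snapped shut. I'll lift away.

arm_command([
  [[1,0,0,0.1,0],[1,0,0,0.2,0],[1,0,0,0.3,0],[1,0,0,0.3,0],[1,0,0,0.3,0],[1,0,0,0.3,0],[1,0,0,0.3,0],[1,0,-0.3,0.1,0],[1,0,-0.3,0,0],[1,0,-0.3,0,0],[1,0,-0.3,0,0],[1,0,0,0,0]],
])

```text
t: 10.52
eef_pos: [690.9, -50.7, 231.5]
tcp_rot: [3.127, -0.081, 0.114]
ft_force: [-0.2, -1.0, -0.2]
opening: -0.0
```

arm_command([
  [[1,0,-0.3,0,0],[1,0,-0.3,0,0],[1,0,-0.1,0,0],[1,0,0,0,0],[1,0,0,0,0]],
])

```text
t: 10.93
eef_pos: [690.0, -123.0, 234.1]
tcp_rot: [3.128, -0.082, 0.112]
ft_force: [0.2, 1.4, -0.1]
opening: 0.004
```

Run:
```python
from h import *
S=cam("scene");cv2.imwrite("pics/a6.png",S["frame"][:,:,::-1])
```

```text
(no output)
```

View pics/a6.png

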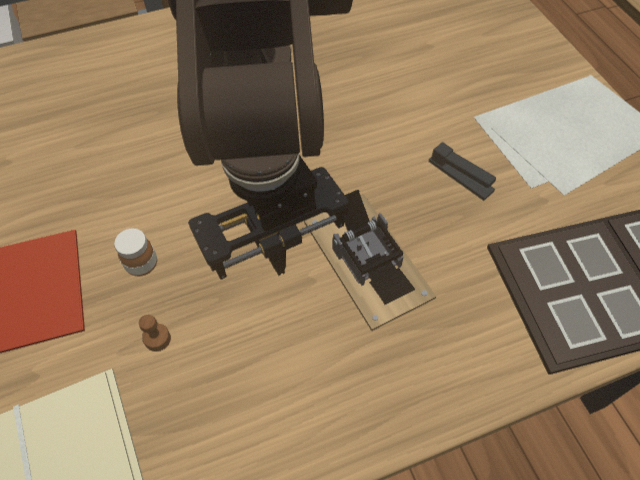

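The jaw is shut, with its bar level at (370,270). The jar (137,250), stamp (155,335) and stapler (462,172) have not moved, and the robot is clear of the trap.

```bash
python3 -c "
from cell import env
print(env.job_done())"
```

```text
the job is handed in; nothing more can be done
None
```

The rat trap was test-fired as asked, and the job was handed in at about 11 s; it reports no verdict.

- **Setting:** I pressed the setting lever with the closed fingers until the sear caught. On release the force dropped to zero while the lever stayed down. The picture taken after I had lifted clear showed the jaw open by itself, at roughly 0.9 rad (judged from the picture taken just before release). The highest force I read on the lever was about 20 N, against the 26 N limit.
- **Tripping:** I pressed the treadle lip down about 10 mm. The highest force I read was about 7.5 N, against the 18 N limit. The jaw then snapped shut.
- **Last checks:** the final picture shows the jaw shut, the jar, stapler and stamp where they stood, and the robot clear of the trap. I saw no sign of contact with the bow.

**What did not go to plan:**
- The fingers stuck on the lever by friction during the press. I read up to 11 N sideways, and the tool tilted back by about 0.1 rad, away from the bow.
- I only read forces at the end of each move, so brief peaks in between were not seen.

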